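# Hang two nesting dippers on one hook, large first

## Task

Hang both steel dippers by their handle eyes on the hook under the little shelf: first the large one, then the small one in front of it (nearer the hook's tip), with the handles on the wall-panel side so that the small cup nests inside the mouth of the large cup. Leave them hanging freely at rest from the hook, and do not shift the tin, the yoghurt tub or the tape roll.

Things in the scene. Friction and masses are not known exactly. Their poses are not given: they have to be found in the camera images.
- rack: Fixed light-wood rack: back panel 200 wide, 400 mm tall, little shelf, one dark hook. Origin on the worktop, mid panel front face; x away from the robot through the panel, y along it, z up. Shelf spans the panel, 88 mm deep, underside 345 mm up, jars on top: bring the gripper in under it tilted 30 to 50 deg, fingers forward-down. Brackets at y +-80 mm; foot board 12 mm thick to x = -100 mm.
- hook_mid (a point): Point on the axis of the hook's round bar, 80 mm in front of the panel, 218 mm above the worktop; axes as the rack. The bar, 8 mm thick, runs level out of the panel (rack -x) to 28 mm beyond this point, then its tip turns up 45 deg, 12 mm high, ending 40 mm from this point. Good places for the eyes: large at this point, small 14 mm nearer the tip.
- large_dipper: Loose steel dipper (upright ladle), about 0.2 kg, standing on its flat base. Origin: centre of the cup's underside, z up. Cup 110 mm across outside, 50 mm high, wall 3 mm. Strap handle 14 mm wide rises at the cup's +x side (away from the robot) and slants over the cup to the eye above it. 193 mm tall in all.
- large_dipper_eye (a point): Centre of the large dipper's handle eye, at (5, 0, 165) mm in its body frame, same axes: upright rectangular frame of 6 mm bars, opening 34 wide (y) x 44 high (z), outside 46 x 56 mm, looking along x. Grasp across its two upright side bars (46 mm along y), leaving the opening free for the hook. Hung, this centre lies 18 mm below the bar's axis.
- large_dipper_rim (a point): Centre of the large cup's mouth, 50 mm above its underside; axes as the body.
- small_dipper: Loose steel dipper like the large one, about 0.11 kg. Origin: centre of the cup's underside, z up. Cup 54 mm across, 38 mm high, handle at its +x side, 158 mm tall in all. Hung, its underside is 15 mm below the large cup's rim: bring it on raised, the bar passing through the lower part of the eye (bar about 9 mm below the eye's centre), then lower it.
- small_dipper_eye (a point): Centre of the small dipper's handle eye, at (5, 0, 130) mm in its body frame; same eye as on the large dipper.
- tin_small: Bystander: low round food tin, 86 mm across, 40 mm high, loose; origin at the centre of its underside.
- yoghurt_tub: Bystander: white yoghurt tub, 72 mm across, 71 mm high, loose; origin at the centre of its underside.
- tape_roll: Bystander: roll of beige masking tape lying flat, 104 mm across, 25 mm high, loose; origin at the centre of its underside.
Things that resemble listed ones, but are neither listed nor needed, are in the scene too. Leave any blue look-alike of the small_dipper alone.

How it is judged:
By the outcome, as a careful person would: the job done as asked, in the order asked, and still so for the second after the job is handed in, with the robot touching nothing.
It also fails if it takes over 64 s, if anything falls off the work surface, if the arm or the gripper's body presses on something with over 40 N, if the wrist force passes 120 N, or if a joint passes its speed limit or range.

## Robot

A 6-joint arm with a two-finger parallel gripper is mounted at the origin on a cart in front of the work surface, level with it; the furniture and walls round the work are solid. World frame = base frame: x ahead of the robot, y to its left, z up, the work surface at z = 0. Lengths are in m, angles in rad, forces in N, time in s.
With the tool pointing down it reaches from about 0.375 to 0.9 m from the base axis. Payload 3.1 kg.
Tool frame: the origin (TCP) lies at the very end of the fingers, on their centre line; the grasp point (between the pads) lies 19 mm behind it; z points along the fingers, y is the line along which they close (so a half turn about z gives the same grasp; the last joint's range is limited). The gripper opens to 85 mm and grips with 20 to 120 N. Pads are 22 mm wide; open, the fingers measure 114 mm over their backs; the gripper's body (76 mm by 85 mm) begins 54 mm behind the grasp point. The pads swing forward as they close: fully open they stand 13 mm farther back than shut.
Start: joints at [1.028, 0.527, 1.433, -0, 1.181, -0.178], TCP at [0.222, 0.584, 0.231] pointing down, gripper open.
Joint ranges: [-3.08, 3.08], [-0.75, 2.2], [0.22, 2.44], [-1.43, 4.57], [0, 2.65], [-2.85, 2.85]. Speed limits (rad/s): [2.79, 2.79, 3.14, 3.14, 3.14, 3.14].

## Interface

Orientations are given as a unit quaternion [x, y, z, w].
In Python, from station import manip gives the robot as it stands.
- The arm moves only by the shell command python3 -m handwheel 'ROWS' [FORCE]. ROWS is JSON, a list of rows, each a list of 7 numbers: the shift along the world's x, y, z in mm, then the turn, a rotation vector about the world's x, y, z in degrees, then the opening, from 0 (shut) to 1 (fully open). A call has exactly 10 rows; each row shifts and turns the commanded pose from where the row before left it; what a row does not reach is not made up. A row lasts 1/8 s, in which the tool goes at most 62.5 mm and 10.7 degrees, less where a joint would pass 70% of its speed; a pose out of reach is approached as far as the arm can. A call is refused whole if a number of a shift passes 62.5 or a number of a turn 10.7, either way. A call with a gripper value outside its range is refused whole. The fingers move at their own pace and stop on an object; FORCE is the grip in N (left out, the last holds). Time passes only in rows, so rows that do not move let the fingers close, or fill a call up. It gives the time, the measured TCP pose, the force, the opening and the grip force at its end, in the units of the state.
- manip.sense(): the state, without advancing time (a new reading comes with each control period).
- manip.snapshot(name): name is "scene" or "top"; returns the picture (480x640x3 uint8, red, green, blue); there is no depth.
- manip.get_calibration(name): a dict with "K" (3x3 intrinsics, pixels), "rvec" (rotation vector, rad) and "tvec" (3), from world to camera coordinates, as OpenCV has them. Camera axes: x right, y down, z forward; pixel columns grow to the right and rows downward; lengths in m; the calibration is good to about 2 mm. A picture is of the moment at which its call begins. get_calibration takes no time and is no camera call.
- manip.sign_off(): hands the job in; it is judged then, once.
The state is a dict: "t": time; "q": joint angles; "qd": joint speeds; "tau": joint torques, N m; "tcp_pos": TCP position; "tool_rot": TCP orientation; "force": force on the tool from outside, world axes, zero at the start; "ft_torque": the same for the moment, N m; "finger_gap": opening from 0.0 (shut) to 1.0 (fully open); "gripper_force": force on a finger pad.
Only numpy, scipy, OpenCV 4.12 (cv2) and the standard library are available. Lean on these libraries where they do the work, as an engineer would, in place of code of your own. Each camera call takes 0.05 s, during which the arm holds its last target. There are 200 camera calls.

## Working session

There is one attempt and no reset: what is moved stays moved. The work goes in short steps, Python scripts to look and compute and a shell command to move; the robot and the scene stay as the last step left them, time stands still between calls to the robot, and variables do not carry over. Pictures are saved under pics/ and viewed, at most 10 in all, crops included, and the job is handed in when it is done.

```bash
mkdir -p pics; cat > h.py <<'E'
import numpy as np, cv2
from station import manip
def cal(n):
    c=manip.get_calibration(n); R=cv2.Rodrigues(np.array(c["rvec"],float))[0]
    return np.array(c["K"],float),R,np.array(c["tvec"],float).ravel()
def ray(n,u,v):
    K,R,t=cal(n); d=R.T@np.linalg.inv(K)@[u,v,1.]; return -R.T@t,d/np.linalg.norm(d)
def plane(n,u,v,z):
    o,d=ray(n,u,v); return o+d*(z-o[2])/d[2]
def proj(n,p):
    K,R,t=cal(n); q=K@(R@np.asarray(p,float)+t); return q[:2]/q[2]
def two(a,b):
    A=np.zeros((3,3));B=np.zeros(3)
    for n,u,v in ((("scene",)+tuple(a)),(("top",)+tuple(b))):
        o,d=ray(n,u,v);P=np.eye(3)-np.outer(d,d);A+=P;B+=P@o
    return np.linalg.solve(A,B)
def snap(n,f):
    im=manip.snapshot(n); cv2.imwrite(f,im[...,::-1]); return im
E
python3 - <<'E'
from h import *
a=snap("scene","pics/s0.png");b=snap("top","pics/t0.png")
for n in("scene","top"): print(n,cal(n)[0].round(1).tolist(),ray(n,320,240))
s=manip.sense();print(s["t"],s["tcp_pos"],s["tool_rot"],s["force"])
E
```

```text
scene [[475.7, 0.0, 318.4], [0.0, 475.7, 236.7], [0.0, 0.0, 1.0]] (array([ 0.14113987, -0.34060738,  0.82252476]), array([ 0.48970833,  0.41140004, -0.76872346]))
top [[482.7, 0.0, 321.1], [0.0, 482.7, 235.3], [0.0, 0.0, 1.0]] (array([0.47885089, 0.02179508, 1.11476214]), array([ 0.09913657, -0.0237302 , -0.99479084]))
0.1 [0.22202997 0.58353954 0.23044261] [ 1.80919824e-01  9.83497356e-01 -9.19379371e-04 -3.49962118e-04] [ 0.75589744 -0.07848225 -0.87695009]
```

View pics/s0.png

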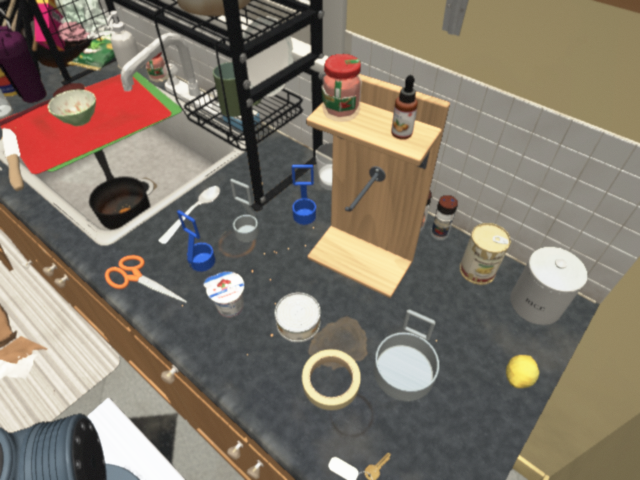

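View pics/t0.png

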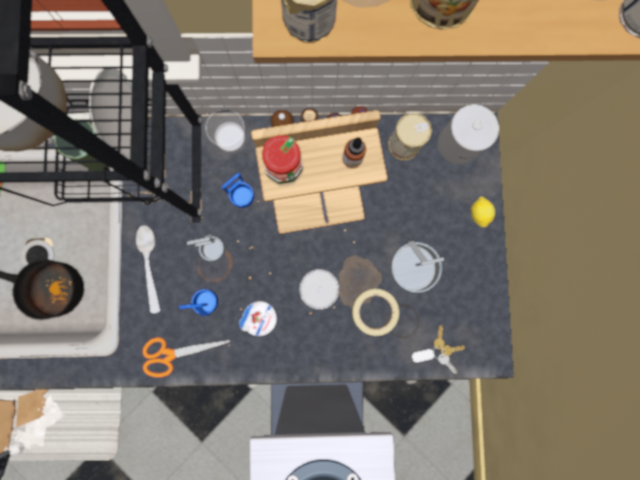

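The scene view shows the steel large dipper at about (407,365) with its eye at (419,325). Three dippers are small: a steel one at (245,228) with its eye at (241,192), and blue ones at (201,257) and (304,210). The steel one is the one meant, because the blue ones are look-alikes. In the top view the large is at (416,267), the small at (210,248), the foot board around (320,210) and the hook around (324,207). I'll confirm with one enlarged montage.

```bash
python3 - <<'E'
from h import *
a=cv2.imread("pics/s0.png");b=cv2.imread("pics/t0.png")
def c(im,x,y,w,h,k=4): return cv2.resize(im[y:y+h,x:x+w],(400,300),interpolation=cv2.INTER_CUBIC)
m=np.vstack([np.hstack([c(a,350,300,100,75*1),c(a,200,170,100,75)]),np.hstack([c(b,370,225,100,75),c(b,165,215,100,75)])])
cv2.imwrite("pics/m0.png",m)
E
```

```text
(no output)
```

View pics/m0.png

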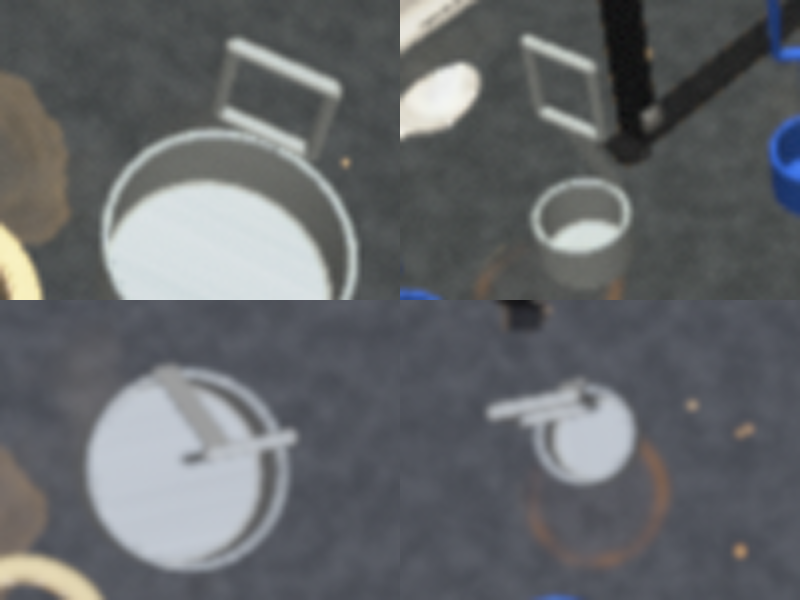

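```bash
python3 - <<'E'
from h import *
a=cv2.imread("pics/s0.png");b=cv2.imread("pics/t0.png")
def c(im,x,y,w,h): return cv2.resize(im[y:y+h,x:x+w],(400,600),interpolation=cv2.INTER_CUBIC)
m=np.hstack([c(a,300,150,120,180),c(b,270,110,120,180)])
m=np.hstack([cv2.resize(a[80:305,290:440],(400,600),interpolation=2),cv2.resize(b[90:240,250:350+50][:, :100+50],(400,400),interpolation=2).__class__ and cv2.copyMakeBorder(cv2.resize(b[90:240,250:400],(400,400),interpolation=2),0,200,0,0,0)])
cv2.imwrite("pics/m1.png",m)
E
```

```text
(no output)
```

View pics/m1.png

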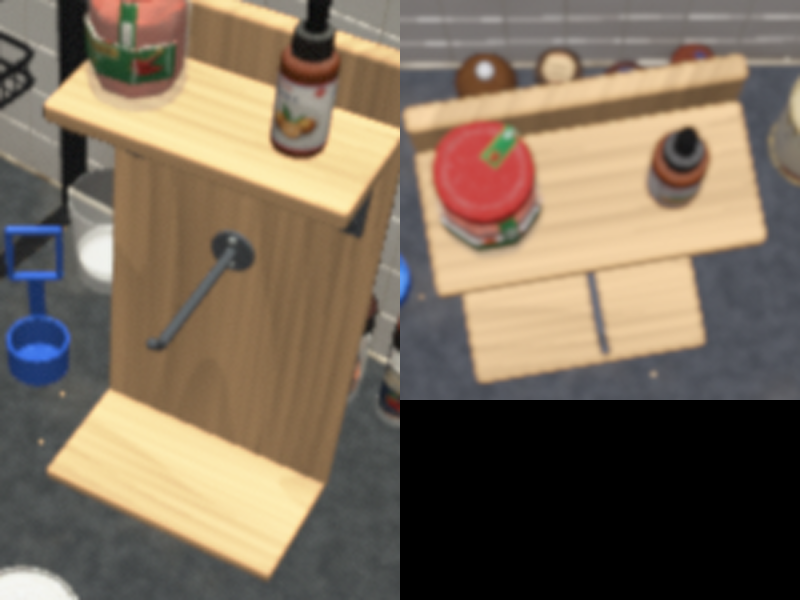

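The montage confirms both steel dippers and their eyes, and shows the hook and foot board clearly. Next I compute positions from these pixels.

```bash
python3 - <<'E'
from h import *
np.set_printoptions(precision=4,suppress=True)
A=lambda x,y:(350+x/4,300+y/4); B=lambda x,y:(200+(x-400)/4,170+y/4)
C=lambda x,y:(370+x/4,225+(y-300)/4); D=lambda x,y:(165+(x-400)/4,215+(y-300)/4)
S=lambda x,y:(290+x*.375,80+y*.375); T=lambda x,y:(250+(x-400)*.375,90+y*.375)
yaw=lambda p,q:np.degrees(np.arctan2((p-q)[1],(p-q)[0]))-90
print("L rim",plane("top",*C(188.5,469),.05))
print("L rim scene",plane("scene",*A(230,235),.05))
l=[plane("scene",*A(*p),z) for p,z in(((235,42),.193),((340,92),.193),((220,112),.143),((308,152),.143))];print(*l,yaw(l[0],l[1]))
l=[plane("top",*C(*p),.19) for p in((203,457),(297,437))];print("top",*l,yaw(*l),(l[0]+l[1])/2)
print("S rim",plane("top",*D(585.5,433.5),.038),plane("scene",*B(581,219),.038))
l=[plane("scene",*B(*p),z) for p,z in(((525,38),.158),((598,68),.158),((540,108),.108),((600,137),.108))];print(*l,yaw(l[0],l[1]))
l=[plane("top",*D(*p),.155) for p in((490,412),(582,392))];print("top",*l,yaw(*l),(l[0]+l[1])/2)
f=[plane("scene",*S(*p),.012) for p in((50,470),(268,577),(325,485),(112,392))];print("foot",*f,yaw(f[0],f[1]),yaw(f[3],f[2]))
g=[plane("top",*T(*p),.012) for p in((480,382),(705,343))];print("foot top",*g,yaw(*g))
print("tip",two(S(152,345),T(605,352)))
sh=[plane("top",*T(*p),.357) for p in((437,295),(767,242))];print("shelf",*sh,yaw(*sh),np.linalg.norm(sh[0]-sh[1]))
for n,G in(("tin",(319,289,.04)),("tub",(258,318,.071)),("tape",(376,312,.025))): print(n,plane("top",*G))
bs=plane("scene",*S(235,252),.218);print("hookbase",bs)
E
```

```text
L rim [ 0.521  -0.2176  0.05  ]
L rim scene [ 0.5235 -0.2172  0.05  ]
[ 0.5209 -0.198   0.193 ] [ 0.5277 -0.2401  0.193 ] [ 0.5198 -0.1998  0.143 ] [ 0.527  -0.2364  0.143 ] 9.141420980943025
top [ 0.5211 -0.1934  0.19  ] [ 0.5299 -0.2394  0.19  ] 10.91999078214775 [ 0.5255 -0.2164  0.19  ]
S rim [0.5712 0.2383 0.038 ] [0.5694 0.2344 0.038 ]
[0.5724 0.2569 0.158 ] [0.5806 0.2126 0.158 ] [0.5726 0.2562 0.108 ] [0.5777 0.2165 0.108 ] 10.460488937259512
top [0.5726 0.2619 0.155 ] [0.5819 0.2166 0.155 ] 11.563277031872147 [0.5773 0.2393 0.155 ]
foot [0.607  0.0827 0.012 ] [ 0.6345 -0.1107  0.012 ] [ 0.7357 -0.0964  0.012 ] [0.7043 0.0967 0.012 ] 8.095161382798153 9.235782470337568
foot top [0.6057 0.087  0.012 ] [ 0.6368 -0.108   0.012 ] 9.04996953801917
tip [ 0.6014 -0.0135  0.2278]
shelf [0.6186 0.0917 0.357 ] [ 0.6482 -0.1065  0.357 ] 8.507895366568974 0.20048086027112924
tin [0.477  0.0003 0.04  ]
tub [0.4181 0.1319 0.071 ]
tape [ 0.4235 -0.1267  0.025 ]
hookbase [0.7177 0.0011 0.218 ]
```

Rack yaw is about 8.8° and hook_mid is about (0.640,-0.010,0.218). The large eye is near (0.526,-0.217,0.165) and the small eye near (0.577,0.237,0.130), both yawed about 10°. Moving now to the pre-grasp for the large dipper.

```bash
python3 -m handwheel '[[22,-45,3,0,0,3,1],[22,-45,3,0,0,3,1],[22,-45,3,0,0,3,1],[22,-45,3,0,0,3,1],[22,-45,3,0,0,3,1],[22,-45,3,0,0,3,1],[22,-45,3,0,0,3,1],[22,-45,3,0,0,3,1],[22,-45,3,0,0,3,1],[22,-45,3,0,0,3,1]]' 40
python3 -m handwheel '[[3,-36,-2,0.7,-4.4,0,1],[3,-36,-2,0.7,-4.4,0,1],[3,-36,-2,0.7,-4.4,0,1],[3,-36,-2,0.7,-4.4,0,1],[3,-36,-2,0.7,-4.4,0,1],[3,-36,-2,0.7,-4.4,0,1],[3,-36,-2,0.7,-4.4,0,1],[3,-36,-2,0.7,-4.4,0,1],[3,-36,-2,0.7,-4.4,0,1],[3,-36,-2,0.7,-4.4,0,1]]'
cat > st.py <<'E'
from h import *
from scipy.spatial.transform import Rotation as Ro
np.set_printoptions(precision=4,suppress=True)
s=manip.sense();R=Ro.from_quat(s["tool_rot"]).as_matrix()
print("t",s["t"],"tcp",s["tcp_pos"],"z",R[:,2],"y",R[:,1],"gap",s["finger_gap"],"gf",s["gripper_force"],"F",s["force"],"q",np.array(s["q"]))
E
python3 st.py
```

```text
t: 1.35
tcp_pos: [0.4427, 0.1325, 0.2612]
tool_rot: [-0.081, 0.997, 0.0, -0.0]
force: [0.0, 0.6, -0.6]
finger_gap: 1.001
gripper_force: 0.0
t: 2.6
tcp_pos: [0.5308, -0.1783, 0.3177]
tool_rot: [-0.032, 0.952, 0.011, 0.304]
force: [0.4, -1.0, -0.9]
finger_gap: 1.002
gripper_force: 0.0
t 2.6 tcp [ 0.5308 -0.1783  0.3177] z [ 0.5785  0.041  -0.8147] y [-0.0681  0.9977  0.0019] gap 1.0021146958982183 gf 0.0 F [ 0.3799 -1.0198 -0.8989] q [-0.7642  0.1833  1.905   0.6951  0.7358 -2.854 ]
```

Joint 6 is at its limit, so I'm using the half-turn symmetry and unwinding by about 180° about the tool axis.

```bash
python3 -m handwheel '[[-5,-4,0,5.8,0.4,-8.1,1],[-5,-4,0,5.8,0.4,-8.1,1],[-5,-4,0,5.8,0.4,-8.1,1],[-5,-4,0,5.8,0.4,-8.1,1],[-5,-4,0,5.8,0.4,-8.1,1],[-5,-4,0,5.8,0.4,-8.1,1],[-5,-4,0,5.8,0.4,-8.1,1],[-5,-4,0,5.8,0.4,-8.1,1],[-5,-4,0,5.8,0.4,-8.1,1],[-5,-4,0,5.8,0.4,-8.1,1]]' >/dev/null
python3 -m handwheel '[[0,0,-5,5.8,0.4,-8.1,1],[0,0,-5,5.8,0.4,-8.1,1],[0,0,-5,5.8,0.4,-8.1,1],[0,0,-5,5.8,0.4,-8.1,1],[0,0,-5,5.8,0.4,-8.1,1],[0,0,-5,5.8,0.4,-8.1,1],[0,0,-5,5.8,0.4,-8.1,1],[0,0,-5,5.8,0.4,-8.1,1],[0,0,-5,0,0,0,1],[0,0,-5,0,0,0,1]]' >/dev/null
cat >> st.py <<'E'
import sys
if len(sys.argv)>1: # G point (eye+lift), yaw, tilt from vertical, TCP ahead of G in m
    gx,gy,gz,yw,ti,ah=map(float,sys.argv[1:7])
    a,b=np.radians([yw,ti]);d=np.array([np.sin(b)*np.cos(a),np.sin(b)*np.sin(a),-np.cos(b)])
    y=np.array([-np.sin(a),np.cos(a),0]); y=y if y@R[:,1]>0 else -y
    Rt=np.c_[np.cross(y,d),y,d]
    rv=Ro.from_matrix(Rt@R.T).as_rotvec(degrees=True)
    T=np.array([gx,gy,gz])+ah*d
    print("target",T,"shift mm",((T-s["tcp_pos"])*1e3).round(1),"rotvec deg",rv.round(2),"d",d.round(3))
E
python3 st.py .526 -.217 .173 9.5 45 -.075
```

```text
t 5.1 tcp [ 0.4806 -0.2177  0.2671] z [ 0.5852  0.0395 -0.8099] y [ 0.0773 -0.997   0.0072] gap 1.0017284073604404 gf 0.0 F [1.038  0.2499 0.0599] q [-0.9358  0.238   2.0267  0.8656  0.7069 -0.0745]
target [ 0.4737 -0.2258  0.226 ] shift mm [ -6.9  -8.  -41.1] rotvec deg [ 1.51 -8.98  5.09] d [ 0.697  0.117 -0.707]
```

```bash
python3 -m handwheel '[[-1.4,-1.6,-8.2,0.3,-1.8,1,1],[-1.4,-1.6,-8.2,0.3,-1.8,1,1],[-1.4,-1.6,-8.2,0.3,-1.8,1,1],[-1.4,-1.6,-8.2,0.3,-1.8,1,1],[-1.4,-1.6,-8.2,0.3,-1.8,1,1],[7,1.2,-7,0,0,0,1],[7,1.2,-7,0,0,0,1],[7,1.2,-7,0,0,0,1],[7,1.2,-7,0,0,0,1],[0,0,0,0,0,0,1]]' >/dev/null
python3 st.py .526 -.217 .173 9.5 45 .015
python3 - <<'E'
from h import *
a=manip.snapshot("scene");b=manip.snapshot("top")
f=lambda im,x,y:cv2.resize(np.ascontiguousarray(im[y:y+150,x:x+100,::-1]),(400,600),interpolation=2)
cv2.imwrite("pics/m2.png",np.hstack([f(a,350,250),f(b,370,180)]))
E
```

```text
t 6.35 tcp [ 0.5022 -0.2203  0.198 ] z [ 0.6976  0.1168 -0.7069] y [ 0.1632 -0.9866 -0.002 ] gap 1.0003295719451122 gf 0.0 F [-0.3357  0.4545 -0.0877] q [-1.001   0.4632  2.1188  1.3591  0.7278 -0.7439]
target [ 0.5365 -0.2152  0.1624] shift mm [ 34.3   5.1 -35.6] rotvec deg [-0.12 -0.01  0.11] d [ 0.697  0.117 -0.707]
```

View pics/m2.png

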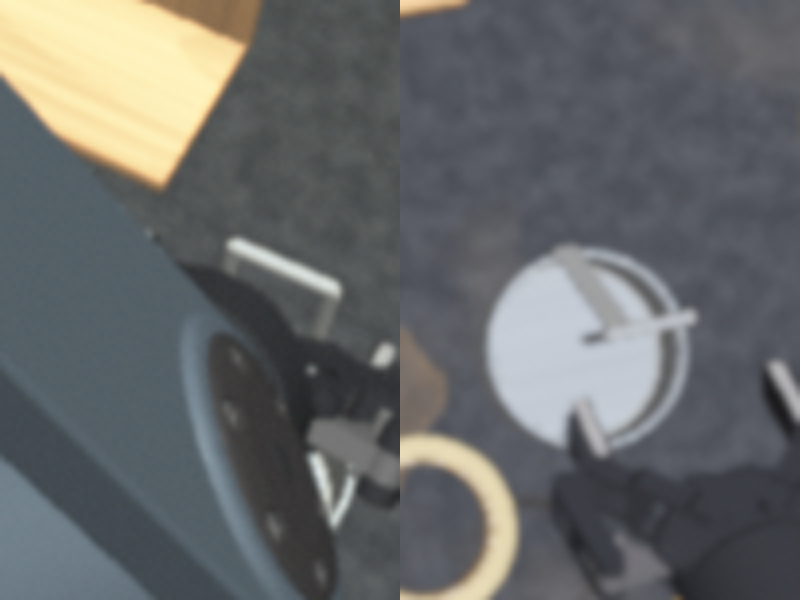

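The dipper hasn't moved. The fingertips appear at montage (590,415) and (783,375), with the eye bar from (605,330) to (695,317). I'm checking the lateral alignment by projection.

```bash
python3 - <<'E'
from h import *
m=lambda p:((proj("top",p)-[370,180])*4+[400,0]).round(0)
s=manip.sense();p=s["tcp_pos"]
y=np.array([.163,-.987,0])
print("tcp",m(p),m(p+.0425*y),m(p-.0425*y),m(p+.057*y),m(p-.057*y))
d=np.array([.697,.117,-.707])
print("13 back",m(p-.013*d+.0425*y),m(p-.013*d-.0425*y))
for z in(.165,.19):print("eye",m([.526,-.217,z]))
print(m([.523,-.194,.19]),m([.530,-.239,.19]))
E
```

```text
tcp [666. 376.] [752. 360.] [579. 392.] [782. 354.] [549. 397.]
13 back [762. 378.] [587. 411.]
eye [638. 329.]
eye [651. 326.]
[604. 333.] [696. 317.]
```

Alignment is within the finger margin, so I'm advancing and gripping.

```bash
python3 -m handwheel '[[6,0.8,-6,0,0,0,1],[6,0.8,-6,0,0,0,1],[6,0.8,-6,0,0,0,1],[6,0.8,-6,0,0,0,1],[6,0.8,-6,0,0,0,1],[4,0.6,-5,0,0,0,1],[0,0,0,0,0,0,1],[0,0,0,0,0,0,1],[0,0,0,0,0,0,0.8],[0,0,0,0,0,0,0.65]]' 40
python3 -m handwheel '[[0,0,0,0,0,0,0.6],[0,0,0,0,0,0,0.55],[0,0,0,0,0,0,0.5],[0,0,0,0,0,0,0.45],[0,0,0,0,0,0,0.4],[0,0,0,0,0,0,0.3],[0,0,0,0,0,0,0.3],[0,0,0,0,0,0,0.3],[0,0,0,0,0,0,0.3],[0,0,0,0,0,0,0.3]]' 50
python3 st.py
```

```text
t: 7.7
tcp_pos: [0.5356, -0.2165, 0.1636]
tool_rot: [0.921, 0.075, 0.382, -0.032]
force: [0.1, 0.0, 0.6]
finger_gap: 0.649
gripper_force: 0.0
t: 8.95
tcp_pos: [0.5358, -0.216, 0.1638]
tool_rot: [0.921, 0.075, 0.382, -0.032]
force: [-1.6, 3.0, 6.0]
finger_gap: 0.524
gripper_force: 50.9
t 8.95 tcp [ 0.5358 -0.216   0.1638] z [ 0.6986  0.1163 -0.706 ] y [ 0.1622 -0.9867 -0.002 ] gap 0.5240955331854253 gf 50.89582489337772 F [-1.6054  2.9777  6.027 ] q [-0.9235  0.5605  2.0869  1.4981  0.6804 -0.8365]
```

Gripped with a gap of about 45 mm. Lifting and carrying to the front of the hook.

```bash
python3 -m handwheel '[[0,0,3,0,0,0,0.3],[0,0,6,0,0,0,0.3],[0,0,8,0,0,0,0.3],[0,0,8,0,0,0,0.3],[0,0,8,0,0,0,0.3],[0,0,8,0,0,0,0.3],[0,0,8,0,0,0,0.3],[0,0,7,0,0,0,0.3],[0,0,4,0,0,0,0.3],[0,0,0,0,0,0,0.3]]' 60
python3 -m handwheel '[[2,10,0,0,0,0,0.3],[3,20,0,0,0,0,0.3],[4,26,0,0,0,-0.1,0.3],[4,28,0,0,0,-0.1,0.3],[4,28,0,0,0,-0.1,0.3],[4,28,0,0,0,-0.1,0.3],[4,26,0,0,0,-0.1,0.3],[3,18,0,0,0,-0.1,0.3],[2,10,0,0,0,0,0.3],[0,0,0,0,0,0,0.3]]'
python3 st.py
python3 - <<'E'
from h import *
a=manip.snapshot("scene");b=manip.snapshot("top")
f=lambda im,x,y:cv2.resize(np.ascontiguousarray(im[y:y+150,x:x+100,::-1]),(400,600),interpolation=2)
cv2.imwrite("pics/m3.png",np.hstack([f(a,295,155),f(b,280,140)]))
E
```

```text
t: 10.2
tcp_pos: [0.5357, -0.2165, 0.2238]
tool_rot: [0.921, 0.075, 0.382, -0.031]
force: [0.1, 0.4, -1.9]
finger_gap: 0.519
gripper_force: 61.2
t: 11.45
tcp_pos: [0.5654, -0.0215, 0.2232]
tool_rot: [0.921, 0.07, 0.381, -0.03]
force: [0.5, 0.3, -1.8]
finger_gap: 0.519
gripper_force: 61.4
t 11.45 tcp [ 0.5654 -0.0215  0.2232] z [ 0.6986  0.1092 -0.7072] y [ 0.1527 -0.9883 -0.0018] gap 0.5192568336782111 gf 61.449165302328765 F [ 0.4706  0.2964 -1.8473] q [-0.4608  0.3785  2.1619  1.7548  0.4284 -0.6632]
```

View pics/m3.png

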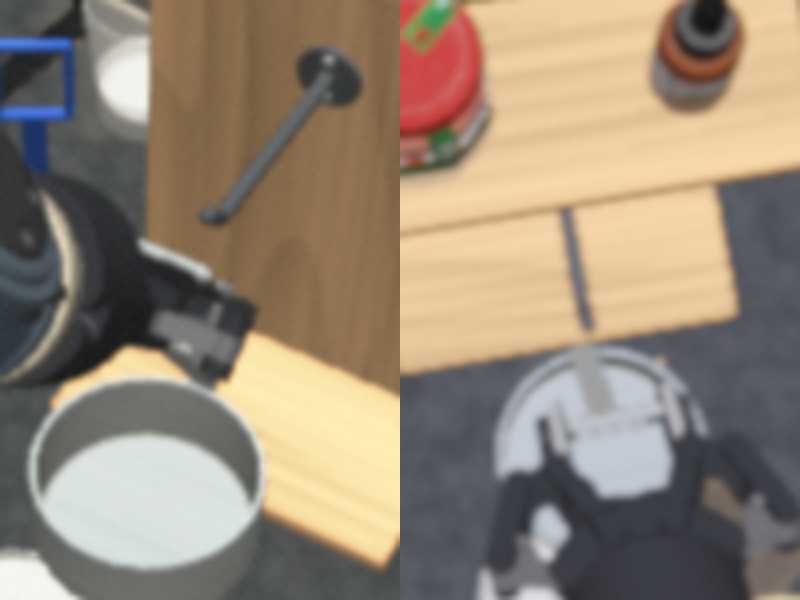

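The dipper is held upright. In the top crop the eye's top bar is centred near (615,416) and the hook runs from (568,210) to its tip at (590,328).

```bash
cat > rk.py <<'E'
from h import *
np.set_printoptions(precision=4,suppress=True)
O=np.array([.7195,.002,0]);a=np.radians(8.8);Rr=np.array([[np.cos(a),-np.sin(a),0],[np.sin(a),np.cos(a),0],[0,0,1]])
rk=lambda p:(Rr.T@(np.asarray(p)-O))*1e3
E
python3 - <<'E'
from rk import *
T=lambda x,y:(280+(x-400)/4,140+y/4); S=lambda x,y:(295+x/4,155+y/4)
for z in(.249,):
  for p in((560,424),(675,409),(615,417)):print("bar",rk(plane("top",*T(*p),z)))
print("hook",rk(plane("top",*T(568,212),.218)),"tip",rk(plane("top",*T(590,330),.230)))
print("base scene",rk(plane("scene",*S(328,80),.218)),"tip2",rk(two(S(205,214),T(590,328))))
s=manip.sense();print("tcp",rk(s["tcp_pos"]))
# rim of cup, both
print("rim scene",rk(plane("scene",*S(147,475),.109)),"rim top(r)",rk(plane("top",*T(602,450),.109)))
E
```

```text
bar [-163.3826   24.621   249.    ]
bar [-165.4449  -27.6916  249.    ]
bar [-164.4452   -0.3543  249.    ]
hook [-62.5157   2.6355 218.    ] tip [-121.1513    2.7963  230.    ]
base scene [ -4.2575   0.5933 218.    ] tip2 [-120.3209    2.6026  231.278 ]
tcp [-155.7829   -0.8938  223.3095]
rim scene [-174.5655   -2.4593  109.    ] rim top(r) [-168.9703    0.1775  109.    ]
```

```bash
python3 -m handwheel '[[-0.5,3,0,0,0,0,0.3],[6,0.9,0,0,0,0,0.3],[6,0.9,0,0,0,0,0.3],[6,0.9,0,0,0,0,0.3],[6,0.9,0,0,0,0,0.3],[6,0.9,0,0,0,0,0.3],[6,0.9,0,0,0,0,0.3],[6,0.9,0,0,0,0,0.3],[6,0.9,0,0,0,0,0.3],[0,0,0,0,0,0,0.3]]'
python3 -m handwheel '[[4,0.7,0,0,0,0,0.3],[5,0.8,0,0,0,0,0.3],[5,0.8,0,0,0,0,0.3],[5,0.8,0,0,0,0,0.3],[5,0.8,0,0,0,0,0.3],[5,0.8,0,0,0,0,0.3],[5,0.8,0,0,0,0,0.3],[4,0.7,0,0,0,0,0.3],[0,0,0,0,0,0,0.3],[0,0,0,0,0,0,0.3]]'
python3 -c "
from rk import *
s=manip.sense();print(rk(s['tcp_pos']),s['force'],np.array(s['q']))
a=manip.snapshot('scene');b=manip.snapshot('top')
f=lambda im,x,y:cv2.resize(np.ascontiguousarray(im[y:y+150,x:x+100,::-1]),(400,600),interpolation=2)
cv2.imwrite('pics/m4.png',np.hstack([f(a,310,140),f(b,280,140)]))"
```

```text
t: 12.8
tcp_pos: [0.6137, -0.0121, 0.2236]
tool_rot: [0.921, 0.07, 0.382, -0.03]
force: [-0.6, 0.3, -1.6]
finger_gap: 0.523
gripper_force: 61.4
t: 14.05
tcp_pos: [0.651, -0.0059, 0.2233]
tool_rot: [0.921, 0.07, 0.382, -0.03]
force: [0.5, -0.4, -1.4]
finger_gap: 0.523
gripper_force: 61.4
[-68.9334   2.6467 223.3333] [ 0.5317 -0.3772 -1.4186] [-0.3375  0.4544  1.9656  1.5747  0.3401 -0.3634]
```

View pics/m4.png

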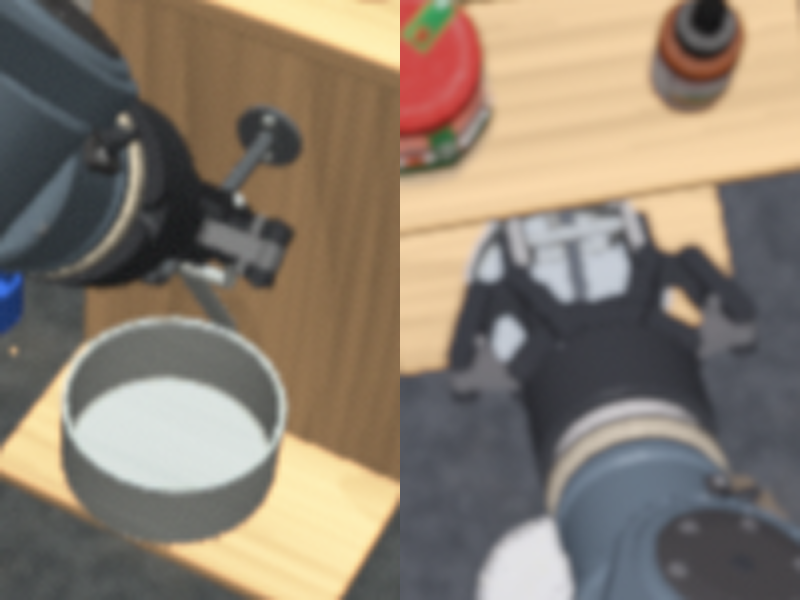

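The bar passes centrally through the eye (hook at crop (575,270), bar from 520 to 635) with no contact force. Lowering.

```bash
python3 -m handwheel '[[0,0,-3,0,0,0,0.3],[0,0,-4,0,0,0,0.3],[0,0,-4,0,0,0,0.3],[0,0,-3,0,0,0,0.3],[0,0,-2,0,0,0,0.3],[0,0,-2,0,0,0,0.3],[0,0,-2,0,0,0,0.3],[0,0,-1,0,0,0,0.3],[0,0,-1,0,0,0,0.3],[0,0,0,0,0,0,0.3]]'
```

```text
t: 15.4
tcp_pos: [0.6512, -0.006, 0.2014]
tool_rot: [0.921, 0.07, 0.382, -0.03]
force: [0.5, -0.1, -2.2]
finger_gap: 0.526
gripper_force: 61.4
```

```bash
python3 -m handwheel '[[0,0,-0.5,0,0,0,0.3],[0,0,-0.5,0,0,0,0.3],[0,0,-0.5,0,0,0,0.3],[0,0,-0.5,0,0,0,0.3],[0,0,-0.5,0,0,0,0.3],[0,0,-0.5,0,0,0,0.3],[0,0,0,0,0,0,0.3],[0,0,0,0,0,0,0.3],[0,0,0,0,0,0,0.3],[0,0,0,0,0,0,0.3]]'
```

```text
t: 16.65
tcp_pos: [0.6512, -0.006, 0.1985]
tool_rot: [0.921, 0.07, 0.382, -0.03]
force: [0.4, 0.7, -2.1]
finger_gap: 0.518
gripper_force: 61.4
```

```bash
python3 -m handwheel '[[0,0,-0.5,0,0,0,0.3],[0,0,-0.5,0,0,0,0.3],[0,0,-0.5,0,0,0,0.3],[0,0,-0.5,0,0,0,0.3],[0,0,-0.5,0,0,0,0.3],[0,0,-0.5,0,0,0,0.3],[0,0,0,0,0,0,0.3],[0,0,0,0,0,0,0.3],[0,0,0,0,0,0,0.3],[0,0,0,0,0,0,0.3]]'
```

```text
t: 17.9
tcp_pos: [0.652, -0.0059, 0.1979]
tool_rot: [0.92, 0.07, 0.384, -0.03]
force: [-6.4, -0.4, 11.2]
finger_gap: 0.521
gripper_force: 62.9
```

Contact with the bar. I'll relieve the preload, open and back out along the tool axis.

```bash
python3 -m handwheel '[[0,0,1,0,0,0,0.3],[0,0,1,0,0,0,0.3],[0,0,0,0,0,0,0.3],[0,0,0,0,0,0,0.5],[0,0,0,0,0,0,0.6],[0,0,0,0,0,0,0.7],[0,0,0,0,0,0,0.8],[0,0,0,0,0,0,0.9],[0,0,0,0,0,0,1],[0,0,0,0,0,0,1]]'
python3 -m handwheel '[[-2.8,-0.4,2.8,0,0,0,1],[-5.6,-0.9,5.6,0,0,0,1],[-5.6,-0.9,5.6,0,0,0,1],[-8,-1.2,8,0,0,0,1],[-8,-1.2,8,0,0,0,1],[-10,-1.6,10,0,0,0,1],[-14,-2,14,0,0,0,1],[-14,-2,14,0,0,0,1],[-14,-2,10,0,0,0,1],[-20,0,0,0,0,0,1]]'
python3 st.py .577 .237 .138 10.5 40 -.065
```

```text
t: 19.15
tcp_pos: [0.6512, -0.006, 0.1974]
tool_rot: [0.921, 0.07, 0.382, -0.03]
force: [-0.4, 0.6, 0.5]
finger_gap: 1.0
gripper_force: 0.0
t: 20.4
tcp_pos: [0.549, -0.0186, 0.277]
tool_rot: [0.921, 0.07, 0.383, -0.029]
force: [-0.1, -0.3, 0.5]
finger_gap: 1.001
gripper_force: 0.0
t 20.4 tcp [ 0.549  -0.0186  0.277 ] z [ 0.7011  0.107  -0.705 ] y [ 0.1515 -0.9885  0.0006] gap 1.0009234300746814 gf 0.0 F [-0.1358 -0.2518  0.5409] q [-0.4744  0.2316  2.1383  1.3814  0.4368 -0.2637]
target [0.5359 0.2294 0.1878] shift mm [-13.1 247.9 -89.2] rotvec deg [-0.83  5.11  1.78] d [ 0.632  0.117 -0.766]
```

```bash
python3 -m handwheel '[[-1.3,12,0,-0.1,0.5,0.2,1],[-1.3,24,0,-0.1,0.5,0.2,1],[-1.3,28,-1,-0.1,0.5,0.2,1],[-1.3,30,-2,-0.1,0.5,0.2,1],[-1.3,30,-2,-0.1,0.5,0.2,1],[-1.3,30,-2,-0.1,0.5,0.2,1],[-1.3,30,-2,-0.1,0.5,0.2,1],[-1.3,28,-2,-0.1,0.5,0.2,1],[-1.3,24,-2,-0.1,0.5,0.2,1],[-1.3,12,-2,0,0.5,0,1]]'
python3 -m handwheel '[[0,0,-5,0,0,0,1],[0,0,-10,0,0,0,1],[0,0,-12,0,0,0,1],[0,0,-12,0,0,0,1],[0,0,-12,0,0,0,1],[0,0,-10,0,0,0,1],[0,0,-9,0,0,0,1],[0,0,-4,0,0,0,1],[0,0,0,0,0,0,1],[0,0,0,0,0,0,1]]'
python3 st.py .577 .237 .138 10.5 40 .012
```

```text
t: 21.65
tcp_pos: [0.5357, 0.2011, 0.2612]
tool_rot: [0.936, 0.084, 0.341, -0.032]
force: [0.5, -0.5, 0.2]
finger_gap: 1.004
gripper_force: 0.0
t: 22.9
tcp_pos: [0.5423, 0.2061, 0.2047]
tool_rot: [0.941, 0.084, 0.328, -0.027]
force: [-0.1, -0.6, -0.0]
finger_gap: 1.002
gripper_force: 0.0
t 22.9 tcp [0.5423 0.2061 0.2047] z [ 0.6121  0.106  -0.7837] y [ 0.175  -0.9846  0.0035] gap 1.0018189981754286 gf 0.0 F [-0.0671 -0.5828 -0.0282] q [0.1703 0.4037 2.0671 0.8746 0.001  0.6896]
target [0.5846 0.2384 0.1288] shift mm [ 42.3  32.3 -75.9] rotvec deg [ 0.48 -1.54  0.43] d [ 0.632  0.117 -0.766]
```

Joint 5 is at its lower limit here with the tool in line with the forearm, so I'll use a steeper 30° tilt for the small dipper.

```bash
python3 st.py .577 .237 .138 10.5 30 -.065|tail -1; python3 -m handwheel '[[-2,4,3,0,1,0,1],[-2,4,3,0,1,0,1],[-1,4,3,0,1,0,1],[0,4,0,0,1,0,1],[0,4,0,0,1,0,1],[0,3,0,0,1,0,1],[0,3,0,0,1,0,1],[0,2,0,0,0.5,0,1],[0,0,0,0,0,0,1],[0,0,0,0,0,0,1]]' >/dev/null; python3 st.py .577 .237 .138 10.5 30 -.065
```

```text
target [0.545  0.2311 0.1943] shift mm [  2.7  25.  -10.4] rotvec deg [-1.3   8.3   0.41] d [ 0.492  0.091 -0.866]
t 24.15 tcp [0.5378 0.2309 0.2091] z [ 0.5161  0.1172 -0.8485] y [ 0.1797 -0.9834 -0.0265] gap 0.9992357813598736 gf 0.0 F [-0.0159  0.6065 -0.2514] q [0.2114 0.3863 1.9715 0.0281 0.2262 1.5835]
target [0.545  0.2311 0.1943] shift mm [  7.3   0.2 -14.8] rotvec deg [-1.84  1.61  0.17] d [ 0.492  0.091 -0.866]
```

```bash
python3 -m handwheel '[[1.8,0,-3.7,-0.5,0.4,0,1],[1.8,0,-3.7,-0.5,0.4,0,1],[1.8,0,-3.7,-0.5,0.4,0,1],[1.8,0,-3.7,-0.4,0.4,0,1],[3.5,0.6,-6,0,0,0,1],[3.5,0.6,-6,0,0,0,1],[3.5,0.6,-6,0,0,0,1],[3.5,0.6,-6,0,0,0,1],[0,0,0,0,0,0,1],[0,0,0,0,0,0,1]]' >/dev/null; python3 st.py .577 .237 .138 10.5 30 .012
```

```text
t 25.4 tcp [0.5592 0.2333 0.1705] z [ 0.4925  0.0888 -0.8658] y [ 0.1793 -0.9838  0.0011] gap 0.9994184453360018 gf 0.0 F [-0.0022 -0.9772  0.1054] q [ 0.2218  0.4815  1.9301 -0.1055  0.2074  1.7094]
target [0.5829 0.2381 0.1276] shift mm [ 23.7   4.8 -42.9] rotvec deg [0.05 0.04 0.17] d [ 0.492  0.091 -0.866]
```

```bash
python3 -m handwheel '[[3,0.6,-5.4,0,0,0,1],[3,0.6,-5.4,0,0,0,1],[3,0.6,-5.4,0,0,0,1],[3,0.6,-5.4,0,0,0,1],[3,0.6,-5.4,0,0,0,1],[3,0.6,-5.4,0,0,0,1],[3,0.6,-5.4,0,0,0,1],[2.7,0.6,-5,0,0,0,1],[0,0,0,0,0,0,1],[0,0,0,0,0,0,0.8]]'
python3 -m handwheel '[[0,0,0,0,0,0,0.65],[0,0,0,0,0,0,0.6],[0,0,0,0,0,0,0.55],[0,0,0,0,0,0,0.5],[0,0,0,0,0,0,0.45],[0,0,0,0,0,0,0.3],[0,0,0,0,0,0,0.3],[0,0,0,0,0,0,0.3],[0,0,0,0,0,0,0.3],[0,0,0,0,0,0,0.3]]' 50
python3 st.py
```

```text
t: 26.65
tcp_pos: [0.5829, 0.2381, 0.1277]
tool_rot: [0.962, 0.087, 0.258, -0.023]
force: [0.5, 0.9, 0.3]
finger_gap: 0.818
gripper_force: 0.0
t: 27.9
tcp_pos: [0.5834, 0.2383, 0.1282]
tool_rot: [0.962, 0.087, 0.259, -0.023]
force: [-0.5, 1.9, 3.6]
finger_gap: 0.522
gripper_force: 51.4
t 27.9 tcp [0.5834 0.2383 0.1282] z [ 0.4937  0.0892 -0.8651] y [ 0.1794 -0.9838  0.0009] gap 0.5224499058046552 gf 51.350330114364624 F [-0.4857  1.8744  3.5905] q [ 0.2208  0.5838  1.9016 -0.1596  0.1327  1.7635]
```

```bash
python3 -m handwheel '[[0,0,4,0,0,0,0.3],[0,0,8,0,0,0,0.3],[0,0,12,0,0,0,0.3],[0,0,13,0,0,0,0.3],[0,0,13,0,0,0,0.3],[0,0,13,0,0,0,0.3],[0,0,13,0,0,0,0.3],[-2,0,11,0,0,0,0.3],[-4,0,8,0,0,0,0.3],[-6,0,4,0,0,0,0.3]]' 60
python3 -m handwheel '[[-2,-12,0,0,0,-0.1,0.3],[-1,-22,0,0,0,-0.2,0.3],[-1,-30,0,0,0,-0.2,0.3],[-1,-33,0,0,0,-0.2,0.3],[-1,-34,0,0,0,-0.2,0.3],[-1,-34,0,0,0,-0.2,0.3],[-1,-33,0,0,0,-0.2,0.3],[-1,-30,0,0,0,-0.2,0.3],[0,-20,0,0,0,0,0.3],[0,-10,0,0,0,0,0.3]]'
python3 st.py .5561 -.0207 .235 8.8 30 .012
```

```text
t: 29.15
tcp_pos: [0.5706, 0.2381, 0.2273]
tool_rot: [0.962, 0.087, 0.258, -0.023]
force: [0.1, -0.5, -1.8]
finger_gap: 0.52
gripper_force: 61.0
t: 30.4
tcp_pos: [0.5615, -0.0208, 0.2265]
tool_rot: [0.963, 0.074, 0.258, -0.019]
force: [1.0, -0.5, -0.7]
finger_gap: 0.522
gripper_force: 61.2
t 30.4 tcp [ 0.5615 -0.0208  0.2265] z [ 0.4942  0.0755 -0.8661] y [ 0.1523 -0.9883  0.0008] gap 0.5220610611017488 gf 61.210176944732666 F [ 1.0163 -0.5085 -0.6882] q [-0.3731  0.3266  1.9809  0.6199  0.4456  0.5325]
target [ 0.562  -0.0198  0.2246] shift mm [ 0.5  1.  -1.9] rotvec deg [0.04 0.   0.04] d [ 0.494  0.076 -0.866]
```

```bash
python3 -c "
from rk import *
s=manip.sense();print(rk(s['tcp_pos']))
a=manip.snapshot('scene');b=manip.snapshot('top')
f=lambda im,x,y:cv2.resize(np.ascontiguousarray(im[y:y+150,x:x+100,::-1]),(400,600),interpolation=2)
cv2.imwrite('pics/m5.png',np.hstack([f(a,310,140),f(b,280,140)]))"
```

```text
[-159.5997    1.6324  226.4955]
```

View pics/m5.png

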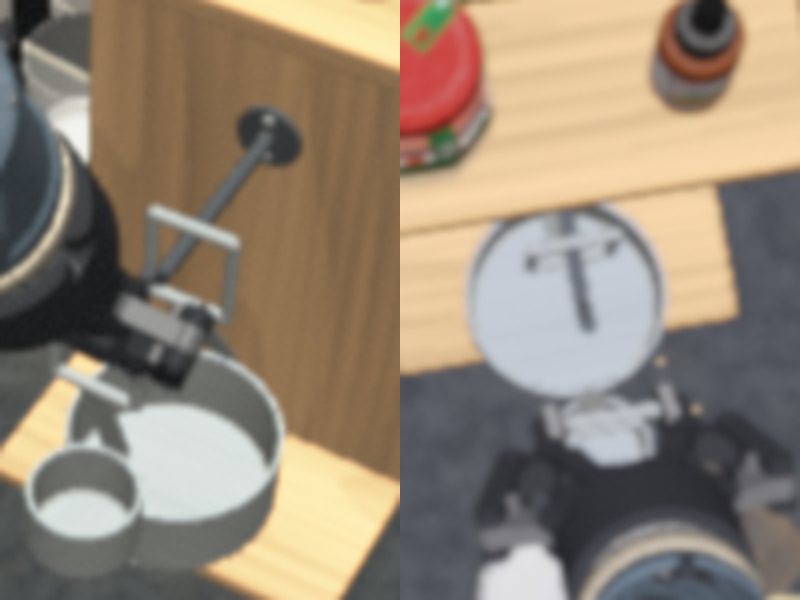

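The large dipper hangs squarely on the hook, its eye in the top crop at (575,247). The small eye is staged at (613,413), and in the scene crop its bottom bar is at (95,386).

```bash
python3 - <<'E'
from rk import *
T=lambda x,y:(280+(x-400)/4,140+y/4); S=lambda x,y:(310+x/4,140+y/4)
print("L top bar",rk(plane("top",*T(530,266),.178)),rk(plane("top",*T(605,245),.225)),"scene",rk(plane("scene",*S(196,226),.225)))
print("S top bar",rk(plane("top",*T(613,413),.255)))
for z in(.200,.204,.208): print("S bottom bar scene",z,rk(plane("scene",*S(95,384),z)))
print("tip two",rk(two(S(158,285),T(590,328))))
print("L rim",rk(plane("top",*T(566,300),.085)),"S rim",rk(plane("scene",*S(84,492),.135)))
E
```

```text
L top bar [-78.2825  23.262  178.    ] [-82.1787 -11.3331 225.    ] scene [-77.7666  -0.0271 225.    ]
S top bar [-163.0114    0.61    255.    ]
S bottom bar scene 0.2 [-161.3745    2.8251  200.    ]
S bottom bar scene 0.204 [-164.3468    1.2     204.    ]
S bottom bar scene 0.208 [-167.3192   -0.4252  208.    ]
tip two [-117.8683    0.0297  223.1519]
L rim [-84.2802   3.9711  85.    ] S rim [-171.0025    1.6277  135.    ]
```

```bash
python3 -m handwheel '[[1,1,0,0,0,0,0.3],[4,0.6,0,0,0,0,0.3],[6,0.9,0,0,0,0,0.3],[6,0.9,0,0,0,0,0.3],[6,0.9,0,0,0,0,0.3],[6,0.9,0,0,0,0,0.3],[5,0.8,0,0,0,0,0.3],[5,0.8,0,0,0,0,0.3],[5,0.8,0,0,0,0,0.3],[0,0,0,0,0,0,0.3]]'
python3 -m handwheel '[[3,0.5,0,0,0,0,0.3],[4,0.6,0,0,0,0,0.3],[4,0.6,0,0,0,0,0.3],[4,0.6,0,0,0,0,0.3],[3,0.5,0,0,0,0,0.3],[3,0.5,0,0,0,0,0.3],[2,0.3,0,0,0,0,0.3],[0,0,0,0,0,0,0.3],[0,0,0,0,0,0,0.3],[0,0,0,0,0,0,0.3]]'
python3 -c "
from rk import *
s=manip.sense();print(rk(s['tcp_pos']))
a=manip.snapshot('scene');b=manip.snapshot('top')
f=lambda im,x,y:cv2.resize(np.ascontiguousarray(im[y:y+150,x:x+100,::-1]),(400,600),interpolation=2)
cv2.imwrite('pics/m6.png',np.hstack([f(a,310,140),f(b,280,140)]))"
```

```text
t: 31.75
tcp_pos: [0.6063, -0.0123, 0.2268]
tool_rot: [0.963, 0.075, 0.258, -0.019]
force: [-0.7, -0.0, -0.9]
finger_gap: 0.524
gripper_force: 61.2
t: 33.0
tcp_pos: [0.6288, -0.0087, 0.2267]
tool_rot: [0.963, 0.075, 0.258, -0.019]
force: [-0.5, 0.2, -0.7]
finger_gap: 0.52
gripper_force: 61.2
[-91.2696   3.3321 226.7108]
```

View pics/m6.png

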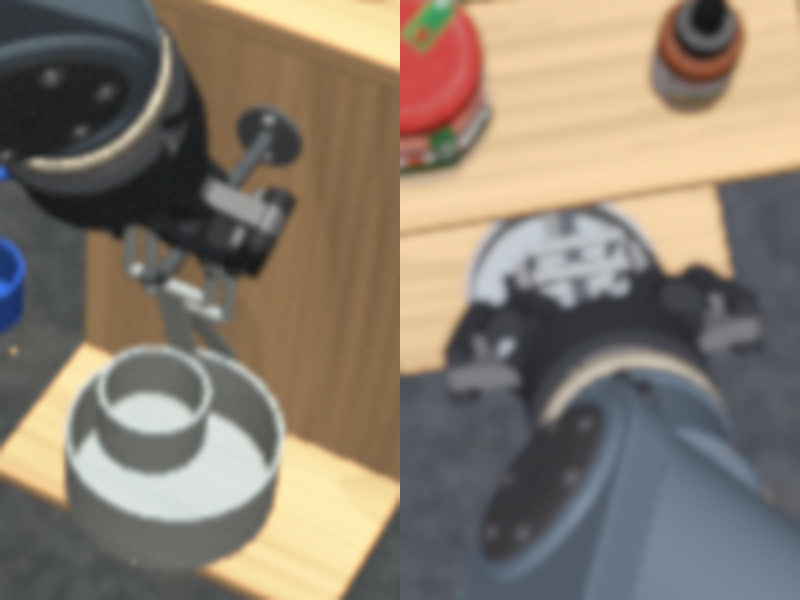

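The small eye is threaded on the hook and its cup sits above the mouth of the large one (scene crop (155,400)). Forces are nil. Lowering.

```bash
python3 -m handwheel '[[0,0,-2,0,0,0,0.3],[0,0,-3,0,0,0,0.3],[0,0,-4,0,0,0,0.3],[0,0,-4,0,0,0,0.3],[0,0,-4,0,0,0,0.3],[0,0,-3,0,0,0,0.3],[0,0,-2,0,0,0,0.3],[0,0,-2,0,0,0,0.3],[0,0,-1,0,0,0,0.3],[0,0,0,0,0,0,0.3]]'
python3 -m handwheel '[[0,0,-0.5,0,0,0,0.3],[0,0,-0.5,0,0,0,0.3],[0,0,-0.5,0,0,0,0.3],[0,0,-0.5,0,0,0,0.3],[0,0,-0.4,0,0,0,0.3],[0,0,-0.3,0,0,0,0.3],[0,0,-0.3,0,0,0,0.3],[0,0,0,0,0,0,0.3],[0,0,0,0,0,0,0.3],[0,0,0,0,0,0,0.3]]'
```

```text
t: 34.35
tcp_pos: [0.6289, -0.0087, 0.2017]
tool_rot: [0.963, 0.074, 0.258, -0.019]
force: [-1.0, -0.0, -0.6]
finger_gap: 0.52
gripper_force: 61.2
t: 35.6
tcp_pos: [0.6289, -0.0087, 0.1988]
tool_rot: [0.963, 0.075, 0.258, -0.019]
force: [0.3, -0.1, 0.1]
finger_gap: 0.526
gripper_force: 61.2
```

```bash
python3 -m handwheel '[[0,0,-0.4,0,0,0,0.3],[0,0,-0.4,0,0,0,0.3],[0,0,-0.4,0,0,0,0.3],[0,0,0,0,0,0,0.3],[0,0,0,0,0,0,0.3],[0,0,0,0,0,0,0.3],[0,0,0,0,0,0,0.3],[0,0,0,0,0,0,0.3],[0,0,0,0,0,0,0.3],[0,0,0,0,0,0,0.3]]'
```

```text
t: 36.85
tcp_pos: [0.629, -0.0087, 0.1977]
tool_rot: [0.963, 0.074, 0.259, -0.019]
force: [-1.6, -0.0, 3.4]
finger_gap: 0.523
gripper_force: 61.6
```

```bash
python3 -m handwheel '[[0,0,0.6,0,0,0,0.3],[0,0,0,0,0,0,0.3],[0,0,0,0,0,0,0.5],[0,0,0,0,0,0,0.55],[0,0,0,0,0,0,0.6],[0,0,0,0,0,0,0.7],[0,0,0,0,0,0,0.8],[0,0,0,0,0,0,0.9],[0,0,0,0,0,0,1],[0,0,0,0,0,0,1]]'
python3 -m handwheel '[[-1.5,-0.2,2.5,0,0,0,1],[-3,-0.5,5,0,0,0,1],[-4,-0.6,6,0,0,0,1],[-5,-0.8,6,0,0,0,1],[-7,-1,7,0,0,0,1],[-8,-1.2,8,0,0,0,1],[-10,-1.5,8,0,0,0,1],[-14,-2,8,0,0,0,1],[-20,-3,5,0,0,0,1],[-20,-3,5,0,0,0,1]]'
python3 -m handwheel '[[-20,-3,5,0,0,0,1],[-20,-20,5,0,0,0,1],[-15,-35,5,0,0,0,1],[-5,-45,5,0,0,0,1],[0,-45,0,0,0,0,1],[0,-45,0,0,0,0,1],[0,-30,0,0,0,0,1],[0,-15,0,0,0,0,1],[0,0,0,0,0,0,1],[0,0,0,0,0,0,1]]'
python3 -c "
from rk import *
a=manip.snapshot('scene');b=manip.snapshot('top')
f=lambda im,x,y,w,h:cv2.resize(np.ascontiguousarray(im[y:y+h,x:x+w,::-1]),(400,600),interpolation=2)
cv2.imwrite('pics/m7.png',np.hstack([f(a,310,140,100,150),f(b,220,100,180,270)]))"
```

```text
t: 38.1
tcp_pos: [0.6289, -0.0087, 0.1982]
tool_rot: [0.963, 0.074, 0.258, -0.019]
force: [1.0, 0.9, -0.7]
finger_gap: 1.002
gripper_force: 0.0
t: 39.35
tcp_pos: [0.5346, -0.0225, 0.2588]
tool_rot: [0.963, 0.075, 0.258, -0.02]
force: [0.1, 0.4, 0.4]
finger_gap: 1.003
gripper_force: 0.0
t: 40.6
tcp_pos: [0.4759, -0.2588, 0.2784]
tool_rot: [0.963, 0.075, 0.258, -0.02]
force: [-0.1, -0.9, -1.0]
finger_gap: 0.997
gripper_force: 0.0
```

View pics/m7.png

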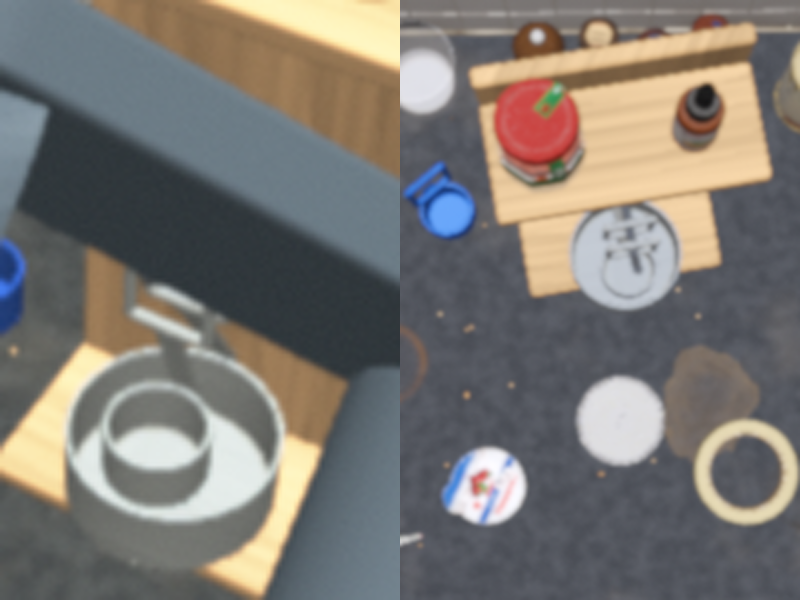

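Both dippers hang nested on the hook (top crop (627,255), scene crop (160,430)). The tin, tub and tape roll are at their original pixels, and the robot touches nothing. Handing in.

```bash
python3 -c "
from h import *
print(manip.sign_off())"
```

```text
the job is handed in; nothing more can be done
None
```

I hung the large dipper on the hook first, then the small one in front of it with its cup nested in the large cup's mouth; in the last pictures the tin, tub and tape roll had not moved, and I handed the job in at about 41 s.

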